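Hang the status plate on the sprung hook of the flow module, marked face outward

ROBOT

A 7-joint arm with a two-finger parallel gripper is mounted at the origin on the work surface. World frame = base frame: x ahead of the robot, y to its left, z up, the work surface at z = 0. Lengths are in m, angles in rad, forces in N, time in s.
With the tool pointing down it reaches from about 0.4 to 0.9 m from the base axis. Payload 5.6 kg.
Tool frame: the origin (TCP) lies on the centre line of the jaws, within the pads' length; the fingertips stand arm.finger_overhang ahead of it and the grasp point (between the pads) is the TCP (arm.finger_overhang is the distance from the TCP to the fingertips, in m); z points along the fingers, y is the line along which they close (so a half turn about z gives the same grasp; the last joint's range is limited). The gripper opens to 92 mm and grips with 3 to 60 N. Pads are 20 mm wide; open, the fingers measure 128 mm over their backs; the gripper's body (75 mm by 189 mm) begins 69 mm behind the grasp point.
Start: joints at [1.148, 0.468, -0.012, 1.603, 0.006, 1.071, -0.056], TCP at [0.241, -0.604, 0.234] pointing down, gripper open.
Joint ranges: [-2.53, 2.53], [-0.31, 2.02], [-1.57, 1.55], [0.28, 2.44], [-1.29, 4.43], [0.15, 1.84], [-2.92, 2.92]. Speed limits (rad/s): [2.57, 2.57, 3.14, 3.14, 3.14, 3.14, 3.14].

INTERFACE

Orientations are given as a rotation vector (axis times angle).
In Python, from workcell import sensors, eyes, close_job, arm gives the robot as it stands.
- The arm moves only by the tool step_arm, never from a script. Its argument "moves" is a list that holds one entry, the list of rows, each a list of 5 numbers: the finger opening in m, from 0 to 0.0919, then the shift along the world's x, y, z in m, then the turn about the world's z in degrees. In form: [[[hand, tx, ty, tz, spin], ...]]. A call has 1 to 12 rows; each row shifts and turns the commanded pose from where the row before left it; what a row does not reach is not made up. A row lasts 1/10 s, in which the tool goes at most 50 mm and 8.59 degrees, less where a joint would pass 70% of its speed; a pose out of reach is approached as far as the arm can. A call is refused whole if a number of a shift passes 0.05 or a number of a turn 8.59, either way. A call with a gripper value outside its range is refused whole. The fingers move at their own pace and stop on an object; the grip force is fixed at half the most. Time passes only in rows, so rows that do not move let the fingers close. It gives the time, the measured TCP pose, the force, the opening and the grip force at its end, in the units of the state.
- sensors.sense(): the state, without advancing time (a new reading comes with each control period).
- eyes.capture(name): name is "side" or "top"; returns (picture, depth): 480x640x3 uint8, red, green, blue; 480x640 float32, m along the optical axis (not along the pixel's ray), 0 where there is no reading.
- eyes.get_calibration(name): a dict with "intrinsics" (3x3 intrinsics, pixels), "cam_to_world" (4x4, takes a point from camera to world coordinates). Camera axes: x right, y down, z forward; pixel columns grow to the right and rows downward; lengths in m; the calibration is good to about 2 mm. A picture is of the moment at which its call begins. get_calibration takes no time and is no camera call.
- close_job(): hands the job in; it is judged then, once.
The state is a dict: "t": time; "qpos": joint angles; "qd": joint speeds; "joint_torque": joint torques, N m; "tool_pos": TCP position; "tool_rot": TCP orientation; "contact_force": force on the tool from outside, world axes, zero at the start; "ft_torque": the same for the moment, N m; "gripper_width": finger opening in m; "finger_force": force on a finger pad.
Only numpy, scipy, OpenCV 4.12 (cv2) and the standard library are available. Lean on these libraries where they do the work, as an engineer would, in place of code of your own. Each camera call takes 0.05 s, during which the arm holds its last target. There are 200 camera calls.

TASK

Take the green status plate out of its stand and hang it by its window on the hook of the black flow module, with its marked green-and-white face pointing outward, away from the module. The hook is sprung: press the plate back gently against the blue spring plate until it is clear behind the upturned tip, then lower it fully down on the hook and let it go so that it hangs upright. Do not force the hook (keep below 25 N), and leave the amber plate and everything else where it is.

Things in the scene. Friction and masses are not known exactly. Their poses are not given: they have to be found in the camera images.
- green_plate_mid (a point): Green status plate to hang: upright, 145 mm tall, 60 wide, 8 thick, 0.12 kg. Marked face: green above the window, white with black bars below; back plain grey. Point: its centre, half-way up, 72.5 mm below its top edge. x out of the marked face, y across, z to the top edge. Starts upright in either stand, facing any way, lower 25 mm loose in the slot, bottom edge 8 mm above the table.
- window (a point): Middle of the top edge of the green plate's window, half-way through the thickness: 54 mm below the plate's top edge, 18.5 mm above its centre. The window is 26 mm wide and reaches 30 mm down from here. This edge is to rest on the hook's bar. Axes as the plate's.
- module: Black flow-control module, fixed: 150 mm deep, 190 wide, top 143 mm above the table. Origin: centre of its underside. x points outward, out of the face with the hook; z up. On that face, at y = 0, an aluminium clamp (to x = 94 mm, top z = 135 mm) carries the hook.
- hook (a point): Nominal place of the hook, fixed to the module (x 135, y 0, z 150 mm in its frame; same axes): middle of the tip's inner face, level with the bar's top. Flat steel: level bar 18 mm wide, 6 thick; tip 6 thick, 18 wide, rising 10 above the bar's top. Height and y are true, but hook and spring plate are clamped up to 15 mm further in or out along x, not reported: find it by feel.
- spring (a point): Nominal middle of the free front face of the blue spring plate, at bar-top level (4.5 mm behind hook; same unreported shift). 40 mm wide, from 29 mm below to 12 above. It slides back along the bar: 2 N at first plus 0.8 N per mm, solid stop at 8 mm (8.4 N). The 8 mm plate fits behind the tip only with it pushed back over 3.5 mm (5 to 7 is comfortable); its face rubs.
- amber_plate_mid (a point): The other status plate, same size and make but orange above the window; stays in its stand. Point: its centre, half-way up; axes as for the green plate.
- stand_a: Plate stand, fixed: aluminium foot 70 x 100 mm, 8 mm thick, with white slot walls to 33 mm above the table (slot along its y, 10.4 mm wide, 63 mm long). Origin: centre of its underside.
- stand_b: Second plate stand, same as the first.
- bottle: Bystander: glass bottle with blue cap, 70 mm across, 150 mm tall; origin under its centre.
- tipbox: Bystander: yellow tip box with clear lid, 120 x 85 x 70 mm; origin under its centre.
- wellplate: Bystander: flat white multiwell plate, 86 x 128 x 14 mm; origin under its centre.
- beaker: Bystander: white cup, 68 mm across, 85 mm tall; origin under its centre.
- pipette: Bystander: white pipette lying on the table, 230 mm long, 22 mm thick; origin under it near its middle.

How it is judged:
On the way, in this order (a step that is already met when the one before it is completed fails the run):
1. the green plate is lifted clear of its stand (height (world z) of green_plate_mid above 0.115 m and contact force between the fingers and green_plate above 1 N), for 0.2 s.
2. the green plate is down on the hook behind the tip, marked face outward (z of green_plate_mid in the frame of module between 0.128 and 0.135 m and y of green_plate_mid in the frame of module between -0.007 and 0.007 m and x of green_plate_mid in the frame of module between 0.108 and 0.154 m and x of module in the frame of green_plate_mid below -0.05 m and angle between the x axis of green_plate_mid and the x axis of module, either way round below 0.17 rad and angle between green_plate_mid's own z axis and vertical below 0.12 rad), for 0.2 s.
At the end, for the whole second after the job is handed in: The green plate hangs on the hook, released and at rest: the window's top edge is down on the bar (within 3.5 mm), behind the tip, centred on the bar within 7 mm, marked face outward within 10 degrees, upright within 7 degrees; the amber plate is still in its stand (within 15 mm) (all of step 2 and contact force between green_plate and module above 0.3 N and linear speed of green_plate below 0.02 m/s and angular speed of green_plate below 0.2 rad/s and distance of amber_plate_mid from where it was at the start of the episode below 0.015 m); the robot touches nothing.
It fails at once if the hook or module is pressed by the green plate or by the fingers with 25 N or more (contact force between any of green_plate, the fingers and module above 25 N).
It fails at once if the amber plate or another bystander is moved by more than 20 mm (distance of any of amber_plate_mid, bottle, tipbox, wellplate, beaker, pipette from where it was at the start of the episode above 0.02 m).
It also fails if it takes over 51 s, if anything falls off the work surface, if the arm or the gripper's body presses on something with over 40 N, if the wrist force passes 120 N, or if a joint passes its speed limit or range.

## Working session

There is one attempt and no reset: what is moved stays moved. The work goes in short steps, Python scripts to look and compute and a tool call to move; the robot and the scene stay as the last step left them, time stands still between calls to the robot, and variables do not carry over. Pictures are saved under pics/ and viewed, at most 10 in all, crops included, and the job is handed in when it is done.

Besides the shell and the picture viewer there is one more tool, called after "Call:" as name(argument=value, ...) on one line, values as JSON. step_arm: Moves the arm, as the interface text tells. Its arguments: {"type":"object","properties":{"moves":{"type":"array","items":{"type":"array","items":{"type":"array","items":{"type":"number"}}}}},"required":["moves"]}

```bash
mkdir -p pics; cat > h.py <<'E'
from workcell import sensors, eyes, close_job, arm
import numpy as np, cv2
def cap(n,tag):
    p,d=eyes.capture(n); cv2.imwrite(f'pics/{n}_{tag}.png',p[:,:,::-1]); np.savez(f'pics/{n}_{tag}.npz',p=p,d=d)
    return p,d
def pts(n,d):
    c=eyes.get_calibration(n);K=np.array(c['intrinsics']);T=np.array(c['cam_to_world'])
    v,u=np.mgrid[:480,:640]
    X=np.stack([(u-K[0,2])/K[0,0]*d,(v-K[1,2])/K[1,1]*d,d],-1)
    return X@T[:3,:3].T+T[:3,3]
E
python3 - <<'E'
from h import *
for n in('side','top'):
    cap(n,'0');c=eyes.get_calibration(n);print(n,np.round(c['cam_to_world'],3).tolist(),np.round(c['intrinsics'],1).tolist())
print(arm.finger_overhang,sensors.sense())
E
```

```text
side [[-0.879, -0.294, 0.374, 0.14], [-0.476, 0.544, -0.691, 0.795], [-0.0, -0.786, -0.619, 0.788], [0.0, 0.0, 0.0, 1.0]] [[470.4, 0.0, 310.5], [0.0, 470.4, 231.8], [0.0, 0.0, 1.0]]
top [[0.012, -0.989, 0.15, 0.42], [-1.0, -0.009, 0.022, 0.019], [-0.02, -0.15, -0.988, 1.061], [0.0, 0.0, 0.0, 1.0]] [[485.0, 0.0, 322.1], [0.0, 485.0, 237.6], [0.0, 0.0, 1.0]]
0.019 {'t': 0.1, 'qpos': array([ 1.14798985,  0.4682638 , -0.01159859,  1.60354873,  0.00599736,
        1.07143936, -0.05627794]), 'qd': array([ 0.00052701, -0.00273093, -0.00061169, -0.00183959,  0.00059455,
        0.00122533, -0.00028609]), 'joint_torque': array([ 7.92644496e-04, -5.21643376e+01, -1.26307405e-02, -2.44367981e+01,
       -5.68686880e-02,  1.41072032e-02,  5.96468522e-05]), 'tool_pos': array([ 0.24072617, -0.60322386,  0.23274491]), 'tool_rot': array([-3.08358743e+00, -5.92649928e-01,  6.60472170e-04]), 'contact_force': array([ 0.04356957, -0.21757561, -0.70608681]), 'ft_torque': array([0.06346557, 0.00783119, 0.02617755]), 'finger_force': 0.0, 'gripper_width': 0.09196628094675968}
```

View pics/side_0.png

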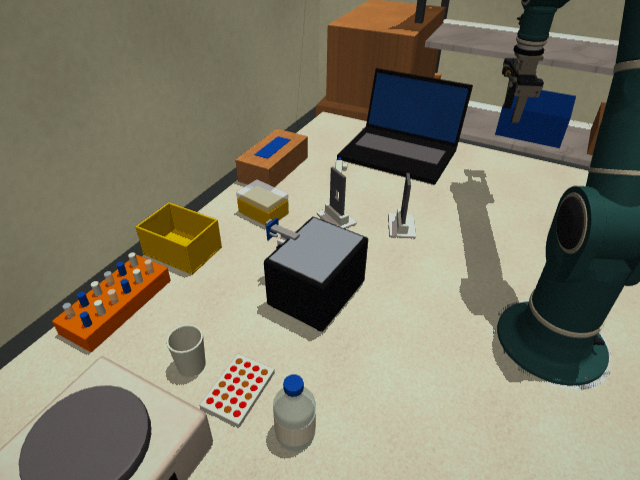

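View pics/top_0.png

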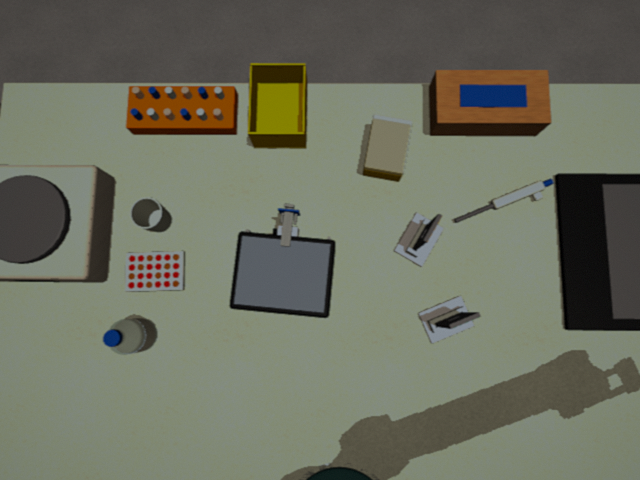

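The side view shows the module near (315,270), with its hook at (285,235) and the two stands at (337,200) and (405,210). In the top view the module is at (283,273), the hook at (287,215), and the stands at (420,237) and (450,318). I'll zoom in to tell which plate is green.

```bash
python3 - <<'E'
from h import *
s=cv2.imread('pics/side_0.png')[150:250,250:430]; t=cv2.imread('pics/top_0.png')[190:350,260:500]
s=cv2.convertScaleAbs(cv2.resize(s,(720,400),interpolation=2),alpha=1.3,beta=20); cv2.imwrite('pics/c1.png',s)
t=cv2.convertScaleAbs(cv2.resize(t,(720,480),interpolation=2),alpha=1.3,beta=20);cv2.imwrite('pics/c2.png',t)
for n,(r0,r1,c0,c1) in dict(side=(150,250,300,430),top=(190,350,380,500)).items():
    z=np.load(f'pics/{n}_0.npz');P=pts(n,z['d']);h=cv2.cvtColor(z['p'],cv2.COLOR_RGB2HSV)
    m=np.zeros((480,640),bool);m[r0:r1,c0:c1]=1
    for nm,a,b in(('green',40,90),('orange',4,20)):
        q=m&(h[...,1]>90)&(h[...,2]>30)&(h[...,0]>=a)&(h[...,0]<=b)&(P[...,2]>.07)&(P[...,2]<.17); v,u=np.nonzero(q)
        print(n,nm,len(u),(u.mean(),v.mean(),P[q].mean(0).round(3)) if len(u) else'')
    k,L,st,c=cv2.connectedComponentsWithStats((m&(P[...,2]>.1)&(P[...,2]<.18)).astype(np.uint8))
    for i in range(1,k):
        if st[i,4]<15: continue
        X=P[L==i]; r=cv2.minAreaRect((X[:,:2]*1000).astype(np.float32)); print(n,st[i],X.mean(0).round(3),X[:,2].max().round(3),np.round(r[0]),np.round(r[1]),r[2],z['p'][L==i].mean(0))
z=np.load('pics/top_0.npz');P=pts('top',z['d'])
m=(abs(P[...,2]-.143)<.006);m[:,:200]=0;m[:,345:]=0;m[:228]=0;m[330:]=0
X=P[m];print('mod',cv2.minAreaRect((X[:,:2]*1000).astype(np.float32)),X[:,2].mean())
m=P[...,2]>.143-.005;m[235:]=0;m[:195]=0;m[:,:260]=0;m[:,310:]=0
X=P[m];print('hook',X.min(0),X.max(0),X.mean(0))
E
```

```text
side green 0 
side orange 0 
side [330 167  16  28 305] [ 0.579 -0.166  0.13 ] 0.156 [ 581. -169.] [13. 66.] 63.67185974121094 [49.83606557 47.83934426 46.96393443]
side [404 173   7  30 153] [ 0.406 -0.214  0.134] 0.156 [ 410. -225.] [ 9. 64.] 23.5848388671875 [55.08496732 53.20915033 51.94771242]
side [ 300  217   68   33 1634] [0.487 0.069 0.142] 0.147 [489.  79.] [119. 150.] 86.00543212890625 [125.27417381 131.27723378 135.08506732]
top green 0 
top orange 0 
top [419 213  24  33 232] [ 0.578 -0.168  0.142] 0.158 [ 580. -170.] [ 9. 61.] 59.55141830444336 [62.46982759 60.06896552 56.89224138]
top [443 312  38  17 275] [ 0.408 -0.223  0.142] 0.157 [ 407. -225.] [ 9. 61.] 22.981014251708984 [57.04363636 56.09090909 53.67272727]
mod ((496.9483642578125, 112.48054504394531), (188.89654541015625, 162.1761016845703), 84.94998931884766) 0.14221825553058498
hook [0.42042577 0.01886178 0.13802149] [0.62340216 0.15879743 1.06069232] [0.5930654  0.10372847 0.16344927]
```

View pics/c1.png

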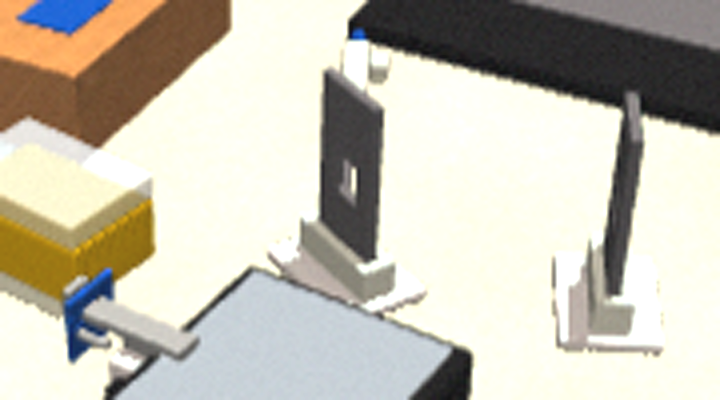

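View pics/c2.png

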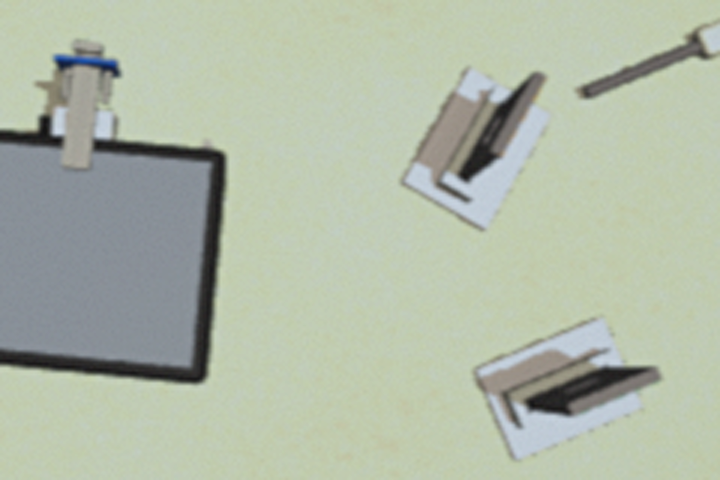

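Both plates show their plain grey backs to both cameras: A at side (337,195) and top (430,230), B at side (405,200) and top (460,320). I'll check for faint colour slivers along the edges.

```bash
python3 - <<'E'
from h import *
for n,bx in dict(side=[(160,230,322,352),(165,240,392,418)],top=[(205,260,405,448),(300,345,425,485)]).items():
    ims=[eyes.capture(n) for _ in range(4)]
    p=np.mean([i[0].astype(float) for i in ims],0); d=ims[0][1]; P=pts(n,d); np.savez(f'pics/avg_{n}.npz',p=p,d=d)
    for r0,r1,c0,c1 in bx:
        q=p[r0:r1,c0:c1]; Z=P[r0:r1,c0:c1,2]; 
        gr=q[...,1]-(q[...,0]+q[...,2])/2; orr=(q[...,0]-q[...,2])/(q.sum(-1)+1)
        g=gr/(q.sum(-1)+1)
        print(n,r0,c0)
        for nm,a in(('g',g),('o',orr)):
            i=np.argsort(a.ravel())[::-1][:8]; print(nm,[(int(k//(c1-c0)+r0),int(k%(c1-c0)+c0),np.round(q.reshape(-1,3)[k]).astype(int).tolist(),round(float(Z.ravel()[k]),3)) for k in i])
E
```

```text
side 160 322
g [(160, 351, [8, 8, 7], 0.01), (160, 346, [7, 8, 7], 0.004), (160, 350, [8, 8, 7], 0.01), (201, 347, [200, 202, 174], -0.001), (201, 348, [200, 203, 175], 0.003), (200, 326, [201, 204, 177], 0.001), (196, 325, [201, 205, 178], 0.002), (185, 350, [200, 202, 173], -0.001)]
o [(161, 345, [94, 92, 76], -0.002), (170, 344, [116, 112, 94], 0.002), (170, 343, [116, 111, 94], -0.0), (169, 344, [110, 106, 90], -0.0), (170, 345, [120, 116, 97], 0.001), (162, 350, [68, 65, 55], -0.002), (163, 351, [98, 94, 79], 0.003), (169, 346, [116, 112, 95], 0.0)]
side 165 392
g [(177, 410, [11, 20, 15], 0.005), (177, 415, [5, 8, 7], 0.007), (175, 402, [6, 10, 9], 0.003), (173, 397, [6, 8, 7], 0.006), (172, 395, [5, 7, 6], 0.009), (172, 392, [5, 6, 4], 0.004), (173, 395, [6, 7, 5], 0.005), (172, 401, [10, 12, 10], 0.015)]
o [(172, 394, [6, 4, 3], 0.006), (174, 402, [7, 6, 5], 0.008), (171, 393, [8, 4, 6], 0.009), (173, 404, [7, 5, 5], 0.013), (176, 412, [8, 6, 6], 0.01), (173, 395, [6, 7, 5], 0.005), (175, 398, [95, 91, 76], 0.001), (178, 411, [68, 65, 54], 0.0)]
top 205 405
g [(212, 421, [134
[... 391 characters left out ...]
, 0.152), (223, 437, [94, 89, 74], 0.152), (220, 439, [104, 100, 81], 0.151), (219, 439, [90, 84, 71], 0.154), (223, 438, [120, 118, 94], 0.154)]
top 300 425
g [(317, 479, [106, 119, 100], -0.002), (317, 478, [89, 100, 85], 0.153), (318, 478, [122, 133, 112], 0.001), (318, 477, [114, 126, 106], 0.0), (302, 439, [126, 134, 111], -0.001), (334, 425, [130, 139, 114], -0.002), (343, 429, [130, 139, 116], 0.0), (317, 480, [124, 134, 112], 0.003)]
o [(326, 446, [8, 7, 5], 0.12), (325, 439, [9, 8, 7], 0.058), (322, 449, [12, 10, 10], 0.118), (328, 430, [62, 58, 51], 0.008), (326, 444, [8, 7, 7], 0.105), (313, 456, [81, 78, 66], 0.034), (314, 456, [36, 36, 30], 0.025), (325, 440, [10, 9, 8], 0.068)]
```

There are faint but consistent colour slivers on the far edges. Plate A is orange-tinted at top (222,438). Plate B is green-tinted at side (177,410) and at top (317,478). So B is green, with its marked face hidden on its −n side (about 203°). Next I'll measure the module and hook.

```bash
cat > mod.py <<'E'
from h import *
def refine():
    z=np.load('pics/avg_top.npz');P=pts('top',z['d']);p=z['p'].astype(np.uint8)
    # module top surface, opened to drop the hook
    m=(abs(P[...,2]-.143)<.008);m[:,:200]=0;m[:,345:]=0;m[:225]=0;m[330:]=0
    m=cv2.morphologyEx(m.astype(np.uint8),cv2.MORPH_OPEN,np.ones((25,25)))
    X=P[m>0];r=cv2.minAreaRect((X[:,:2]*1000).astype(np.float32));return r
if __name__=='__main__':
    r=refine();print('mod',r)
    a=np.deg2rad(r[2]-90 if r[2]>45 else r[2]);ex=np.array([np.cos(a),np.sin(a)]);ey=np.array([-ex[1],ex[0]]);c=np.array(r[0])/1000
    for n,(r0,r1,c0,c1) in dict(top=(195,250,262,312),side=(210,255,255,305)).items():
        z=np.load(f'pics/avg_{n}.npz');P=pts(n,z['d']);p=z['p'].astype(np.uint8);h=cv2.cvtColor(p,cv2.COLOR_RGB2HSV)
        w=np.zeros((480,640),bool);w[r0:r1,c0:c1]=1;ok=w&(z['d']>0)
        x=(P[...,:2]-c)@ex;y=(P[...,:2]-c)@ey;Z=P[...,2]
        for nm,q in dict(blue=ok&(h[...,0]>95)&(h[...,0]<130)&(h[...,1]>120)&(Z>.1)&(Z<.18),bar=ok&(Z>.144)&(Z<.156)&(h[...,1]<100)&(x>.07),tip=ok&(Z>.15)&(Z<.18)&(h[...,1]<100)&(x>.1)).items():
            f=lambda v:np.round(1000*np.percentile(v[q],[0,5,50,95,100]),1)
            if q.sum()>3: print(n,nm,q.sum(),'x',f(x),'y',f(y),'z',f(Z))
E
python3 mod.py
```

```text
mod ((498.1646423339844, 84.93862915039062), (111.05931091308594, 131.4425048828125), 0.8254687190055847)
top blue 55 x [108.4 108.6 111.3 113.5 113.9] y [-1.9 -0.2 15.2 33.9 36.3] z [136.1 148.7 161.2 164.2 164.5]
top bar 231 x [ 70.6  72.9  92.6 118.4 123. ] y [-3.1  8.9 18.4 27.5 35.6] z [145.9 146.9 149.7 153.  155.7]
top tip 70 x [100.  101.9 118.5 123.5 126.1] y [-3.1  7.9 16.2 27.5 36.4] z [150.  150.1 154.9 161.3 163.2]
side blue 113 x [110.8 111.5 114.1 117.5 122.2] y [-2.5 -0.1 27.4 36.7 38.3] z [123.9 125.9 153.3 162.7 164.6]
side bar 135 x [ 70.8  73.4  92.9 112.  125.3] y [-5.8 10.1 21.3 29.7 36.8] z [144.5 145.4 150.2 152.  155.2]
side tip 39 x [100.9 101.1 112.3 124.9 127.1] y [ 8.3  9.1 17.9 25.3 27. ] z [150.  150.1 152.1 162.3 162.9]
```

```bash
cat > mod2.py <<'E'
from h import *
def ray(n,uv,z):
    c=eyes.get_calibration(n);K=np.array(c['intrinsics']);T=np.array(c['cam_to_world'])
    uv=np.asarray(uv,float);d=np.c_[(uv[:,0]-K[0,2])/K[0,0],(uv[:,1]-K[1,2])/K[1,1],np.ones(len(uv))]@T[:3,:3].T
    return (T[:3,3]+d*((z-T[2,3])/d[:,2])[:,None])[:,:2]
def frame(n='top'):
    p=np.load(f'pics/avg_{n}.npz')['p'].astype(np.uint8);h=cv2.cvtColor(p,cv2.COLOR_RGB2HSV)
    bx=dict(top=(225,335,220,350),side=(205,300,255,375))[n]
    m=np.zeros((480,640),np.uint8);s=np.s_[bx[0]:bx[1],bx[2]:bx[3]]
    q=p[s].astype(int);m[s]=((q[...,2]>=q[...,0])&(q.sum(-1)>150)).astype(np.uint8)   # bluish grey panel
    m=cv2.morphologyEx(m,cv2.MORPH_OPEN,np.ones((7,7)))
    c=max(cv2.findContours(m,cv2.RETR_EXTERNAL,cv2.CHAIN_APPROX_NONE)[0],key=cv2.contourArea)[:,0]
    r=cv2.minAreaRect((ray(n,c,.143)*1000).astype(np.float32));return r
if __name__=='__main__':
    for n in('top','side'):print(n,frame(n))
    r=frame('top');a=np.deg2rad(r[2]-90 if r[2]>45 else r[2]);ex=np.array([np.cos(a),np.sin(a)]);ey=np.array([-ex[1],ex[0]]);c=np.array(r[0])/1000
    for n,(r0,r1,c0,c1) in dict(top=(195,250,262,312),side=(210,255,255,305)).items():
        z=np.load(f'pics/avg_{n}.npz');P=pts(n,z['d']);p=z['p'].astype(np.uint8);h=cv2.cvtColor(p,cv2.COLOR_RGB2HSV)
        w=np.zeros((480,640),bool);w[r0:r1,c0:c1]=1;ok=w&(z['d']>0);x=(P[...,:2]-c)@ex;y=(P[...,:2]-c)@ey;Z=P[...,2]
        for nm,q in dict(blue=ok&(h[...,0]>95)&(h[...,0]<130)&(h[...,1]>120)&(Z>.1)&(Z<.18),bar=ok&(Z>.146)&(Z<.154)&(h[...,1]<100)&(x>.075)&(abs(y)<.02),tip=ok&(Z>.154)&(Z<.168)&(h[...,1]<100)&(x>.1)).items():
            f=lambda v:np.round(1000*np.percentile(v[q],[0,10,50,90,100]),1)
            if q.sum()>3: print(n,nm,q.sum(),'x',f(x),'y',f(y),'z',f(Z))
E
python3 mod2.py
```

```text
top ((490.5014343261719, 114.2085952758789), (171.47486877441406, 130.70802307128906), 85.1673812866211)
side ((492.6509094238281, 114.47021484375), (174.2720947265625, 132.6188201904297), 85.09799194335938)
top blue 55 x [117.9 118.1 119.  120.8 122.3] y [-19.6 -17.3  -2.3  14.7  18.8] z [136.1 152.  161.2 164.  164.5]
top bar 237 x [ 75.2  79.8  98.9 118.  131.8] y [-10.   -8.6  -0.9   6.6  18. ] z [146.1 147.5 149.7 151.9 153.8]
top tip 40 x [108.8 121.5 128.1 131.3 133.2] y [-20.9  -8.7  -1.    7.   19.1] z [154.2 154.7 159.3 161.2 163.2]
side blue 113 x [118.6 120.1 121.2 123.1 129.3] y [-19.9 -14.1  10.   19.   20.9] z [123.9 128.5 153.3 161.8 164.6]
side bar 132 x [ 75.4  79.2  97.6 117.1 124. ] y [-10.5  -7.2   0.5   8.4  19.7] z [146.2 148.1 150.3 151.6 153.5]
side tip 19 x [124.2 127.3 130.8 132.4 135.7] y [-7.7 -7.5  1.2  8.3  8.5] z [155.2 157.7 160.6 162.4 162.9]
```

Both views agree on the module: centre (0.4915, 0.1143), yaw −4.9°, panel 171×131 mm as expected, and the hook lies on y = 0. The tip's inner face is at x of about 125 mm. Plate B is centred at (0.408, −0.225) with its normal at 203°, so I'll go and grasp it.

Call:
step_arm(moves=[[[0.0919, 0.0152, 0.0344, 0, -8.05], [0.0919, 0.0152, 0.0344, 0, -8.05], [0.0919, 0.0152, 0.0344, 0, -8.05], [0.0919, 0.0152, 0.0344, 0, -8.05], [0.0919, 0.0152, 0.0344, 0, -8.05], [0.0919, 0.0152, 0.0344, 0, -8.05], [0.0919, 0.0152, 0.0344, 0, -8.05], [0.0919, 0.0152, 0.0344, 0, -8.05], [0.0919, 0.0152, 0.0344, 0, -8.05], [0.0919, 0.0152, 0.0344, 0, -8.05], [0.0919, 0.0152, 0.0344, 0, -8.05], [0.0919, 0, 0, 0, 0]]])

```text
t: 1.7
tool_pos: [0.4098, -0.2217, 0.2339]
tool_rot: [-2.629, 1.716, -0.0]
contact_force: [-1.2, -0.1, -0.2]
gripper_width: 0.092
finger_force: 0.0
```

Call:
step_arm(moves=[[[0.0919, -0.001, -0.0015, -0.024, -0.3], [0.0919, -0.001, -0.0015, -0.024, 0], [0.0919, 0, 0, -0.024, 0], [0.0919, 0, 0, -0.024, 0], [0.0919, 0, 0, 0, 0], [0.0919, 0, 0, 0, 0]]])

```text
t: 2.3
tool_pos: [0.4057, -0.2298, 0.1379]
tool_rot: [2.622, -1.731, -0.001]
contact_force: [-0.2, -0.2, 0.5]
gripper_width: 0.092
finger_force: 0.0
```

```bash
python3 - <<'E'
from h import *
print(sensors.sense()['tool_pos'])
p,d=cap('side','g1'); q=p[110:270,330:490]; cv2.imwrite('pics/g1.png',cv2.resize(q,(560,560),interpolation=2)[:,:,::-1])
E
```

```text
[ 0.40568132 -0.22983475  0.13790237]
```

View pics/g1.png

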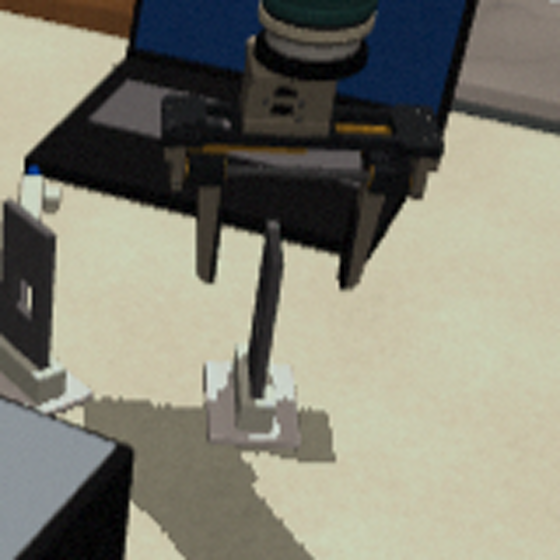

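The fingers straddle the plate, with tips at crop (205,280) and (350,285) and the plate at (268,225). I'll make a small correction, close and lift a little.

Call:
step_arm(moves=[[[0.0919, 0.002, 0.0045, 0, 0], [0.0919, 0, 0, 0, 0], [0.0, 0, 0, 0, 0], [0.0, 0, 0, 0, 0], [0.0, 0, 0, 0, 0], [0.0, 0, 0, 0, 0], [0.0, 0, 0, 0, 0], [0.0, 0, 0, 0, 0], [0.0, 0, 0, 0, 0], [0.0, 0, 0, 0, 0]]])

```text
t: 3.35
tool_pos: [0.4077, -0.2248, 0.1376]
tool_rot: [2.622, -1.731, -0.0]
contact_force: [-0.3, 0.1, -0.4]
gripper_width: 0.0301
finger_force: 0.0
```

Call:
step_arm(moves=[[[0.0, 0, 0, 0, 0], [0.0, 0, 0, 0, 0], [0.0, 0, 0, 0, 0], [0.0, 0, 0, 0, 0], [0.0, 0, 0, 0, 0], [0.0, 0, 0, 0, 0]]])

```text
t: 3.95
tool_pos: [0.4078, -0.2248, 0.1376]
tool_rot: [-2.622, 1.731, -0.0]
contact_force: [0.9, 0.5, -0.2]
gripper_width: 0.0078
finger_force: 30.0
```

Call:
step_arm(moves=[[[0.0, 0, 0, 0.01, 0], [0.0, 0, 0, 0.015, 0], [0.0, 0, 0, 0.015, 0], [0.0, 0, 0, 0.02, 0], [0.0, 0, 0, 0.02, 0], [0.0, 0, 0, 0.02, 0], [0.0, 0, 0, 0.02, 0], [0.0, 0, 0, 0.02, 0], [0.0, 0, 0, 0.02, 0], [0.0, 0, 0, 0.015, 0], [0.0, 0, 0, 0, 0], [0.0, 0, 0, 0, 0]]])

```text
t: 5.15
tool_pos: [0.4073, -0.2247, 0.3125]
tool_rot: [2.622, -1.731, -0.0]
contact_force: [0.3, -0.0, -1.1]
gripper_width: 0.0078
finger_force: 30.0
```

Call:
step_arm(moves=[[[0.0, 0.0138, 0.0181, 0, 8.45], [0.0, 0.0138, 0.0181, 0, 8.45], [0.0, 0.0138, 0.0181, 0, 8.45], [0.0, 0.0138, 0.0181, 0, 8.45], [0.0, 0.0138, 0.0181, 0, 8.45], [0.0, 0.0138, 0.0181, 0, 8.45], [0.0, 0.0138, 0.0181, 0, 8.45], [0.0, 0.0138, 0.0181, 0, 8.45], [0.0, 0.0138, 0.0181, 0, 8.45]]])

```text
t: 6.05
tool_pos: [0.5316, -0.0612, 0.3111]
tool_rot: [-3.13, -0.261, 0.004]
contact_force: [-0.1, -0.4, -0.5]
gripper_width: 0.0077
finger_force: 30.0
```

Call:
step_arm(moves=[[[0.0, 0.0138, 0.018, 0, 8.45], [0.0, 0.0138, 0.018, 0, 8.45], [0.0, 0.0138, 0.018, 0, 8.45], [0.0, 0.0138, 0.018, 0, 8.45], [0.0, 0.0138, 0.018, 0, 8.45], [0.0, 0.0138, 0.018, 0, 8.45], [0.0, 0.0138, 0.018, 0, 8.45], [0.0, 0.0138, 0.018, 0, 8.45], [0.0, 0.0138, 0.018, 0, 8.45], [0.0, 0, 0, 0, 0], [0.0, 0, 0, 0, 0]]])

```text
t: 7.15
tool_pos: [0.6554, 0.0999, 0.3108]
tool_rot: [-2.312, -2.125, 0.004]
contact_force: [0.1, -0.1, -1.7]
gripper_width: 0.008
finger_force: 30.0
```

```bash
cat > pl.py <<'E'
from mod2 import *
import sys
def look(tag):
    s=sensors.sense();print(s['t'],s['tool_pos'].round(4),s['contact_force'].round(2))
    a=np.deg2rad(-4.87);ex=np.array([np.cos(a),np.sin(a)]);ey=np.array([-ex[1],ex[0]]);c=np.array([.4915,.1143])
    for n in('side','top'):
        p,d=cap(n,tag);P=pts(n,d)
        x=(P[...,:2]-c)@ex;y=(P[...,:2]-c)@ey;Z=P[...,2]
        t=s['tool_pos'];tx,ty=(t[:2]-c)@ex,(t[:2]-c)@ey
        if n=='side':print('tcp in module',tx,ty,'yaw',(2*np.degrees(np.arctan2(s['tool_rot'][1],s['tool_rot'][0]))-90)%360-360)
        q=(abs(x-tx)<.02)&(abs(y-ty)<.045)&(Z<t[2]-.025)&(Z>t[2]-.16)&(d>0)
        f=lambda v:np.round(1000*np.percentile(v[q],[0,3,10,50,90,97,100]),1)
        if q.sum()>9:
            print(n,q.sum(),'x',f(x),'y',f(y),'z',f(Z))
            if n=='side':print('tilt dx/dz',np.polyfit(Z[q],x[q],1)[0],'yaw dx/dy',np.polyfit(y[q],x[q],1)[0])
if __name__=='__main__':
    look(sys.argv[1])
    p=cv2.imread(f'pics/side_{sys.argv[1]}.png')[60:300,180:400];cv2.imwrite(f'pics/cr_{sys.argv[1]}.png',cv2.resize(p,(550,600),interpolation=2))
E
python3 pl.py h1
```

```text
7.15 [0.6554 0.0999 0.3108] [ 0.11 -0.06 -1.73]
tcp in module 0.16455636485235206 -0.0004702518557282017 yaw -4.82684379202243
side 816 x [157.3 159.  159.7 161.3 164.7 167.6 170. ] y [-32.  -28.  -23.1   4.8  29.7  31.1  33.1] z [180.2 184.8 192.7 233.2 277.  283.  285.8]
tilt dx/dz 0.008336697549531326 yaw dx/dy 0.025858984834937163
```

View pics/cr_h1.png

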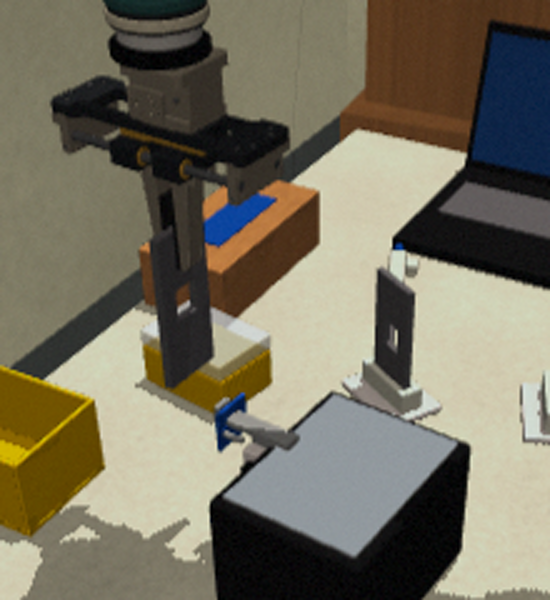

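The grey back faces the module with the plate upright over the hook's line, and its window is at crop (183,290). I'll lower it to the threading height.

Call:
step_arm(moves=[[[0.0, 0, 0, -0.02, 0], [0.0, 0, 0, -0.02, 0], [0.0, 0, 0, -0.02, 0], [0.0, 0, 0, -0.02, 0], [0.0, 0, 0, -0.015, 0], [0.0, 0, 0, -0.01, 0], [0.0, 0, 0, 0, 0], [0.0, -0.005, 0.0004, 0, 0], [0.0, -0.005, 0.0004, 0, 0], [0.0, -0.005, 0.0004, 0, 0], [0.0, 0, 0, 0, 0], [0.0, 0, 0, 0, 0]]])

```text
t: 8.45
tool_pos: [0.6412, 0.1013, 0.2081]
tool_rot: [2.311, 2.127, 0.001]
contact_force: [-1.0, -0.6, -1.3]
gripper_width: 0.0077
finger_force: 30.0
```

```bash
python3 pl.py h2
```

```text
8.45 [0.6412 0.1013 0.2081] [-0.96 -0.64 -1.28]
tcp in module 0.15029899285419462 -0.0002015067266307694 yaw -4.751248334371496
side 576 x [131.3 145.  145.7 147.3 151.5 154.  156.1] y [-33.1 -26.  -16.6  12.8  30.3  31.4  32.6] z [ 76.9  82.4  88.2 136.8 175.  179.9 182.8]
tilt dx/dz -0.0005735505641100406 yaw dx/dy 0.02785746837090651
```

View pics/cr_h2.png

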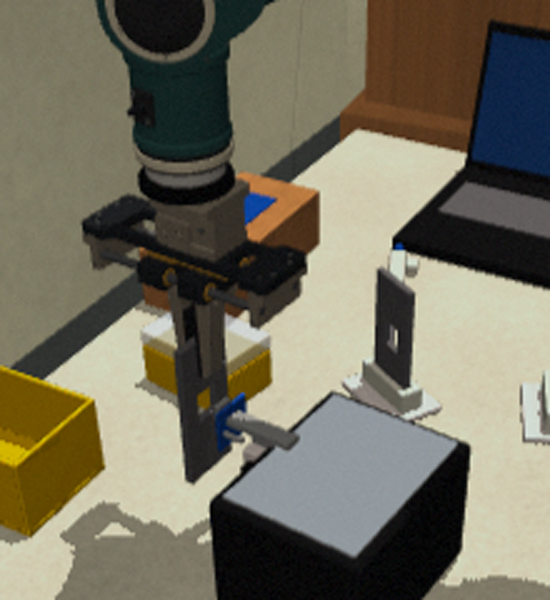

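The plate is upright in front of the hook, with its window at crop (205,400) level with the blue spring plate at (232,420). I'll creep in.

Call:
step_arm(moves=[[[0.0, 0, 0, -0.0022, 0], [0.0, -0.003, 0.0003, 0, 0], [0.0, -0.003, 0.0003, 0, 0], [0.0, -0.003, 0.0003, 0, 0], [0.0, -0.003, 0.0003, 0, 0], [0.0, 0, 0, 0, 0], [0.0, 0, 0, 0, 0]]])

```text
t: 9.25
tool_pos: [0.6292, 0.1025, 0.2055]
tool_rot: [2.311, 2.127, 0.0]
contact_force: [0.1, -0.2, -0.9]
gripper_width: 0.008
finger_force: 30.0
```

Call:
step_arm(moves=[[[0.0, -0.002, 0.0002, 0, 0], [0.0, -0.002, 0.0002, 0, 0], [0.0, -0.002, 0.0002, 0, 0], [0.0, 0, 0, 0, 0], [0.0, 0, 0, 0, 0]]])

```text
t: 9.75
tool_pos: [0.6232, 0.1031, 0.2055]
tool_rot: [2.312, 2.127, 0.0]
contact_force: [0.4, -0.0, -1.6]
gripper_width: 0.0078
finger_force: 30.0
```

Call:
step_arm(moves=[[[0.0, -0.002, 0.0002, 0, 0], [0.0, -0.002, 0.0002, 0, 0], [0.0, 0, 0, 0, 0], [0.0, 0, 0, 0, 0]]])

```text
t: 10.15
tool_pos: [0.6191, 0.1035, 0.2055]
tool_rot: [2.312, 2.127, 0.0]
contact_force: [0.3, -0.3, -2.1]
gripper_width: 0.0081
finger_force: 30.0
```

Call:
step_arm(moves=[[[0.0, -0.002, 0.0002, 0, 0], [0.0, 0, 0, 0, 0], [0.0, 0, 0, 0, 0]]])

```text
t: 10.45
tool_pos: [0.6177, 0.1035, 0.2056]
tool_rot: [2.311, 2.126, 0.002]
contact_force: [2.2, -0.1, -1.3]
gripper_width: 0.008
finger_force: 30.0
```

Call:
step_arm(moves=[[[0.0, -0.002, 0.0002, 0, 0], [0.0, 0, 0, 0, 0], [0.0, 0, 0, 0, 0]]])

```text
t: 10.75
tool_pos: [0.6157, 0.1037, 0.2056]
tool_rot: [2.311, 2.127, 0.001]
contact_force: [4.6, -0.9, -3.4]
gripper_width: 0.0077
finger_force: 30.0
```

Call:
step_arm(moves=[[[0.0, -0.002, 0.0002, 0, 0], [0.0, 0, 0, 0, 0], [0.0, 0, 0, 0, 0]]])

```text
t: 11.05
tool_pos: [0.6138, 0.1039, 0.2056]
tool_rot: [2.311, 2.126, 0.002]
contact_force: [6.1, -0.4, -3.8]
gripper_width: 0.0079
finger_force: 30.0
```

Contact was felt at about x = 0.618, and the slope matches the spring. It's now pressed about 4.6 mm; I'll go to 6 mm and then lower slowly.

Call:
step_arm(moves=[[[0.0, -0.0014, 0.0001, 0, 0], [0.0, 0, 0, 0, 0], [0.0, 0, 0, 0, 0]]])

```text
t: 11.35
tool_pos: [0.6127, 0.104, 0.2056]
tool_rot: [2.311, 2.126, 0.003]
contact_force: [6.2, -0.8, -4.6]
gripper_width: 0.0079
finger_force: 30.0
```

Call:
step_arm(moves=[[[0.0, 0, 0, -0.002, 0], [0.0, 0, 0, -0.002, 0], [0.0, 0, 0, -0.002, 0], [0.0, 0, 0, 0, 0], [0.0, 0, 0, 0, 0]]])

```text
t: 11.85
tool_pos: [0.6132, 0.1044, 0.2006]
tool_rot: [2.31, 2.126, 0.005]
contact_force: [5.8, -0.7, -0.3]
gripper_width: 0.0081
finger_force: 30.0
```

Call:
step_arm(moves=[[[0.0, -0.0008, 0.0001, 0, 0], [0.0, 0, 0, -0.002, 0], [0.0, 0, 0, -0.002, 0], [0.0, 0, 0, 0, 0], [0.0, 0, 0, 0, 0]]])

```text
t: 12.35
tool_pos: [0.6127, 0.1045, 0.1968]
tool_rot: [2.31, 2.125, 0.006]
contact_force: [6.7, -0.0, 0.4]
gripper_width: 0.008
finger_force: 30.0
```

Call:
step_arm(moves=[[[0.0, 0, 0, -0.001, 0], [0.0, 0, 0, -0.001, 0], [0.0, 0, 0, 0, 0]]])

```text
t: 12.65
tool_pos: [0.6128, 0.1045, 0.195]
tool_rot: [2.31, 2.125, 0.006]
contact_force: [5.9, -1.0, 0.5]
gripper_width: 0.0077
finger_force: 30.0
```

Going below the tip top brought no vertical resistance, so the plate is behind the tip. I'll lower it the rest of the way.

Call:
step_arm(moves=[[[0.0, 0, 0, -0.0015, 0], [0.0, 0, 0, -0.0015, 0], [0.0, 0, 0, -0.0015, 0], [0.0, 0, 0, 0, 0], [0.0, 0, 0, 0, 0]]])

```text
t: 13.15
tool_pos: [0.6128, 0.1046, 0.1904]
tool_rot: [2.31, 2.125, 0.006]
contact_force: [6.0, 0.1, 0.2]
gripper_width: 0.0076
finger_force: 30.0
```

Call:
step_arm(moves=[[[0.0, 0, 0, -0.001, 0], [0.0, 0, 0, 0, 0], [0.0, 0, 0, 0, 0]]])

```text
t: 13.45
tool_pos: [0.6128, 0.1046, 0.1895]
tool_rot: [2.31, 2.125, 0.006]
contact_force: [6.9, -0.1, 0.7]
gripper_width: 0.0079
finger_force: 30.0
```

Call:
step_arm(moves=[[[0.0, 0, 0, -0.001, 0], [0.0, 0, 0, 0, 0], [0.0, 0, 0, 0, 0]]])

```text
t: 13.75
tool_pos: [0.613, 0.1047, 0.1886]
tool_rot: [2.31, 2.125, 0.007]
contact_force: [6.6, -0.2, 1.2]
gripper_width: 0.008
finger_force: 30.0
```

Call:
step_arm(moves=[[[0.0, 0, 0, -0.0008, 0], [0.0, 0, 0, 0, 0], [0.0, 0, 0, 0, 0]]])

```text
t: 14.05
tool_pos: [0.613, 0.1046, 0.1886]
tool_rot: [2.31, 2.125, 0.007]
contact_force: [4.6, -0.3, 6.0]
gripper_width: 0.008
finger_force: 30.0
```

Call:
step_arm(moves=[[[0.0, 0, 0, -0.0008, 0], [0.0, 0, 0, 0, 0], [0.0, 0, 0, 0, 0]]])

```text
t: 14.35
tool_pos: [0.613, 0.1047, 0.1886]
tool_rot: [2.309, 2.125, 0.007]
contact_force: [2.3, -1.6, 10.9]
gripper_width: 0.0078
finger_force: 30.0
```

It's seated on the bar: vertical force is rising with no further travel. I'll relieve the push and release.

Call:
step_arm(moves=[[[0.0, 0.001, -0.0001, 0.0012, 0], [0.0, 0, 0, 0, 0], [0.012, 0, 0, 0, 0], [0.018, 0, 0, 0, 0], [0.03, 0, 0, 0, 0], [0.04, 0, 0, 0, 0], [0.04, 0, 0, 0, 0], [0.04, 0, 0, 0, 0], [0.04, 0, 0, 0, 0]]])

```text
t: 15.25
tool_pos: [0.6118, 0.1042, 0.1863]
tool_rot: [-2.312, -2.127, 0.001]
contact_force: [-0.1, 0.3, -0.4]
gripper_width: 0.0402
finger_force: 0.0
```

Call:
step_arm(moves=[[[0.04, 0, 0, 0.01, 0], [0.04, 0, 0, 0.02, 0], [0.04, 0, 0, 0.03, 0], [0.04, 0, 0, 0.04, 0], [0.04, 0, 0, 0.04, 0], [0.04, 0, 0, 0, 0], [0.04, 0, 0, 0, 0]]])

```text
t: 15.95
tool_pos: [0.6122, 0.1044, 0.3282]
tool_rot: [2.31, 2.126, 0.003]
contact_force: [0.0, -0.8, -0.6]
gripper_width: 0.0397
finger_force: 0.0
```

```bash
python3 - <<'E'
from h import *
s=sensors.sense();print(s['t'],s['tool_pos'],s['contact_force'],s['gripper_width'])
a=np.deg2rad(-4.87);ex=np.array([np.cos(a),np.sin(a)]);ey=np.array([-ex[1],ex[0]]);c=np.array([.4915,.1143])
p,d=cap('side','f');cv2.imwrite('pics/crf.png',cv2.resize(p[60:300,180:400],(550,600),interpolation=2)[:,:,::-1])
pt,dt=cap('top','f')
for n,d in(('side',d),('top',dt)):
    P=pts(n,d);x=(P[...,:2]-c)@ex;y=(P[...,:2]-c)@ey;Z=P[...,2]
    q=(abs(x-.12)<.025)&(abs(y)<.045)&(Z<.225)&(Z>.165)&(d>0)
    f=lambda v:np.round(1000*np.percentile(v[q],[0,3,50,97,100]),1)
    if q.sum()>9:print(n,q.sum(),'x',f(x),'y',f(y),'z',f(Z),'tilt',np.polyfit(Z[q],x[q],1)[0])
E
```

```text
15.95 [0.61224996 0.10437053 0.32815645] [ 0.02811397 -0.81402557 -0.56309366] 0.039737499071587815
side 359 x [115.2 118.5 120.8 127.4 128.8] y [-29.8 -26.5   5.7  32.5  33.9] z [165.  166.5 188.5 205.5 206.3] tilt 0.053919299264078846
```

View pics/crf.png

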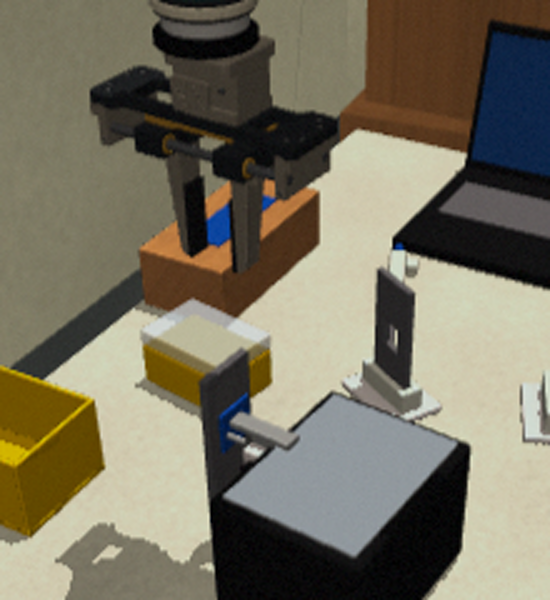

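The plate hangs upright on the hook at crop (225,420), with its top edge at 204–205 mm as expected and centred within about 2 mm. The gripper is clear and amber is untouched.

```bash
python3 -c "
from h import *
print(close_job())"
```

```text
the job is handed in; nothing more can be done
None
```

I hung the green plate on the hook, grey back to the module, let it go, and handed the job in at about 16 s; no verdict came back, and since the marked faces never faced a camera, I chose the green plate by faint colour at its edges.

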